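# Build up a keyed signal tower in the bench chuck

## Robot

A 6-joint arm with a two-finger parallel gripper is mounted at the origin on the work surface. World frame = base frame: x ahead of the robot, y to its left, z up, the work surface at z = 0. Lengths are in m, angles in rad, forces in N, time in s.
With the tool pointing down it reaches from about 0.225 to 0.875 m from the base axis. Payload 3.4 kg.
Tool frame: the origin (TCP) lies between the finger pads; the fingertips stand 8 mm ahead of it and the grasp point (between the pads) lies 11 mm behind it; z points along the fingers, y is the line along which they close (so a half turn about z gives the same grasp; the last joint's range is limited). The gripper opens to 85 mm and grips with 20 to 120 N. Pads are 22 mm wide; open, the fingers measure 114 mm over their backs; the gripper's body (76 mm by 85 mm) begins 54 mm behind the grasp point. The pads swing forward as they close: fully open they stand 13 mm farther back than shut.
Start: joints at [1.219, 0.276, 1.505, -0, 1.361, -0.121], TCP at [0.132, 0.56, 0.204] pointing down, gripper open.
Joint ranges: [-2.89, 2.89], [-0.75, 2.08], [0.22, 2.7], [-1.18, 4.32], [0.11, 2.71], [-2.7, 2.7]. Speed limits (rad/s): [2.57, 2.57, 3.14, 3.14, 3.14, 3.14].

## Interface

Orientations are given as a unit quaternion [w, x, y, z].
In Python, from rig import manip gives the robot as it stands.
- The arm moves only by the tool move_arm, never from a script. Its argument "deltas" is a list that holds one entry, the list of rows, each a list of 5 numbers: the shift along the tool's x, y, z normalised to -1 to 1, where 1 is 80 cm, then the turn about the tool's z normalised to -1 to 1, where 1 is 120 degrees, then the closure, from -1 (fully open) to 1 (shut). In form: [[[tx, ty, tz, twist, grip], ...]]. A call has 1 to 12 rows; each row is the pose to reach, as a shift and turn from the pose commanded when the call began, along the tool's axes at that moment; what a row does not reach only later rows make up. A row lasts 1/10 s, in which the tool goes at most 50 mm and 8.59 degrees, less where a joint would pass 70% of its speed; a pose out of reach is approached as far as the arm can. A call with a number of a shift or a turn outside -1 to 1 is refused whole. A call with a gripper value outside its range is refused whole. The fingers move at their own pace and stop on an object; "squeeze" is the grip in N (left out, the last holds). Time passes only in rows, so rows that repeat a pose let the fingers close. It gives the time, the measured TCP pose, the force, the opening and the grip force at its end, in the units of the state.
- manip.get_state(): the state, without advancing time (a new reading comes with each control period).
- manip.get_image(name): name is "side" or "top" or "wrist"; returns the picture (400x640x3 uint8, red, green, blue); there is no depth.
- manip.camera_params(name): a dict with "fx", "fy", "cx", "cy" (pixels), "R" (3x3) and "t" (3): a world point X has camera coordinates R X + t; the wrist camera has in their place "tool_from_camera" (4x4, takes a point from camera to tool coordinates, whose origin is the TCP and whose axes are the flange's). Camera axes: x right, y down, z forward; pixel columns grow to the right and rows downward; lengths in m; the calibration is good to about 2 mm. A picture is of the moment at which its call begins: read the wrist's pose just before it. camera_params takes no time and is no camera call.
- manip.sign_off(): hands the job in; it is judged then, once.
The state is a dict: "clock": time; "qpos": joint angles; "qd": joint speeds; "effort": joint torques, N m; "position": TCP position; "ee_rot": TCP orientation; "contact_force": force on the tool from outside, world axes, zero at the start; "moment": the same for the moment, N m; "width": finger opening in m; "gripper_force": force on a finger pad.
Only numpy, scipy, OpenCV 4.12 (cv2) and the standard library are available. Lean on these libraries where they do the work, as an engineer would, in place of code of your own. Each camera call takes 0.05 s, during which the arm holds its last target. There are 200 camera calls.

## Task

Open the bench chuck, stand the signal tower's foot on the chuck face between the jaws, and turn the chuck's sleeve by its bars until all three jaws hold the foot firmly. Then build the tower on the held foot from the lamp modules that lie on the blue mat, blue lowest, then green, then yellow, red uppermost (skip any colour that is not there), and finish with the black cap; turn each part so that its lug drops into the notch below and it sits down flush, without a gap. Leave the other things on the bench where they are.

Things in the scene. Friction and masses are not known exactly. Their poses are not given: they have to be found in the camera images.
- chuck: Three-jaw self-centring bench chuck, fixed face up; place and yaw vary. Origin at centre of its underside on the bench, z its axis. Base flange 124 mm wide, 12 mm high; sleeve 96 mm wide at 36-56 mm height, with four bars; flat round face 92 mm wide, its top 62 mm up; jaws stand 18 mm above that.
- sleeve (a joint): Turn of the chuck's sleeve (rad): 0 = jaws fully open, grows clockwise seen from above as they close, stop at 1.6. Stays where left; drags about 0.45 N m. Jaw faces are 26 mm from the axis at 0 and come in 7.5 mm per rad: they touch the foot's boss at about 1.07 and the sleeve comes up firm and holds at about 1.11; driven harder it only springs back. At the start they are too far closed for the foot to enter.
- bar (a point): Point on one of the sleeve's four bars, on its centre line, 100 mm from the chuck axis. The bars are level round steel rods 10 mm thick, 46 mm above the bench, 90 degrees apart, reaching 48 to 116 mm from the axis, with an 18 mm black ball at the end. This bar points at the chuck's yaw minus the sleeve's joint value. Bars can be pinched from above and swept round.
- jaw1: Steel chuck jaw 1 of 3, a block 20 mm long, 12 mm wide and 18 mm high standing on the chuck face, at 60 degrees about the chuck's axis (anticlockwise from its x). Its origin lies on the chuck's axis, at face height, when fully open and moves with the jaw, inwards as it closes.
- jaw2: Steel chuck jaw 2 of 3, a block 20 mm long, 12 mm wide and 18 mm high standing on the chuck face, at 180 degrees about the chuck's axis (anticlockwise from its x). Its origin lies on the chuck's axis, at face height, when fully open and moves with the jaw, inwards as it closes.
- jaw3: Steel chuck jaw 3 of 3, a block 20 mm long, 12 mm wide and 18 mm high standing on the chuck face, at 300 degrees about the chuck's axis (anticlockwise from its x). Its origin lies on the chuck's axis, at face height, when fully open and moves with the jaw, inwards as it closes.
- foot: Tower foot, 62 mm tall, upright at the start. Origin at centre of its lowest face, z up. 0-34 mm: aluminium boss 36 mm wide, goes between the jaws, standing on the chuck face. 34-54: grey collar 54 mm wide, grip here. 54-62: spigot as on the lamps, notch at +x over a white line; any yaw will do in the chuck. A part fully seated has its origin 54 mm above the foot's, or 42 mm above that of the lamp below.
- lamp_blue: Tower lamp, blue lens, 54 mm wide, 50 mm tall, upright at the start, any yaw; absent in some starts. Origin at centre of its lowest face, z up. 0-9 mm: skirt, 43 mm wide inside. 9-42: round body, grip here. 42-50: tapered spigot (40 to 33 mm wide). Key on its +x side: 10 mm wide white lug inside the skirt, level with its lower edge; 14 mm notch in the spigot; white line up the side, white dash on the shoulder.
- lamp_green: Tower lamp, green lens, 54 mm wide, 50 mm tall, upright at the start, any yaw; absent in some starts. Origin at centre of its lowest face, z up. 0-9 mm: skirt, 43 mm wide inside. 9-42: round body, grip here. 42-50: tapered spigot (40 to 33 mm wide). Key on its +x side: 10 mm wide white lug inside the skirt, level with its lower edge; 14 mm notch in the spigot; white line up the side, white dash on the shoulder.
- lamp_yellow: Tower lamp, yellow lens, 54 mm wide, 50 mm tall, upright at the start, any yaw; absent in some starts. Origin at centre of its lowest face, z up. 0-9 mm: skirt, 43 mm wide inside. 9-42: round body, grip here. 42-50: tapered spigot (40 to 33 mm wide). Key on its +x side: 10 mm wide white lug inside the skirt, level with its lower edge; 14 mm notch in the spigot; white line up the side, white dash on the shoulder.
- lamp_red: Tower lamp, red lens, 54 mm wide, 50 mm tall, upright at the start, any yaw; absent in some starts. Origin at centre of its lowest face, z up. 0-9 mm: skirt, 43 mm wide inside. 9-42: round body, grip here. 42-50: tapered spigot (40 to 33 mm wide). Key on its +x side: 10 mm wide white lug inside the skirt, level with its lower edge; 14 mm notch in the spigot; white line up the side, white dash on the shoulder.
- cap: Black top cap, 54 mm wide, 45 mm tall, upright on the mat at the start, any yaw. Origin at centre of its lowest face, z up. 0-9 mm: skirt and lug (on its +x side) like a lamp's; 9-34: round body, grip here; domed above. White line on the +x side, white dash on top pointing to +x. A lamp or cap whose lug rests on a spigot stands about 8 mm too high, or tilted.
- flux_jar: Bystander: small flux jar with white lid, 48 mm across, 55 mm tall; leave it. Origin under its centre.
- tape_roll: Bystander: flat roll of amber tape, 90 mm across, 14 mm high; leave it. Origin under its centre.
- circuit_board: Bystander: blue circuit board 200 x 100 mm, about 14 mm high with its parts, fixed to the bench beyond the chuck. Origin under its centre.
- solder_spool: Bystander: solder spool, 60 mm across, 50 mm tall; leave it. Origin under its centre.

How it is judged:
By the outcome, as a careful person would: the job done as asked, in the order asked, and still so for the second after the job is handed in, with the robot touching nothing.
Of lamp_blue, lamp_green, lamp_yellow, lamp_red only 2 to 3 are there at a start; the rules pass over those that are not, and their reading is None.
At some moment in a run one of foot, cap may be knocked a few centimetres aside while the robot is not near it.
It also fails if it takes over 208 s, if anything falls off the work surface, if the arm or the gripper's body presses on something with over 40 N, if the wrist force passes 120 N, or if a joint passes its speed limit or range.

## Working session

There is one attempt and no reset: what is moved stays moved. The work goes in short steps, Python scripts to look and compute and a tool call to move; the robot and the scene stay as the last step left them, time stands still between calls to the robot, and variables do not carry over. Pictures are saved under pics/ and viewed, at most 14 in all, crops included, and the job is handed in when it is done.

Besides the shell and the picture viewer there is one more tool, called after "Call:" as name([rows], argument=value, ...), one row to a line, values as JSON. move_arm: Moves the arm, as the interface text tells. Scaled input: -1 to 1 covers 80 cm each way for a shift and 120 degrees each way for a turn. Its arguments: {"type":"object","properties":{"deltas":{"type":"array","items":{"type":"array","items":{"type":"array","items":{"type":"number","minimum":-1,"maximum":1}}}},"squeeze":{"type":"number"}},"required":["deltas"]}

```bash
ls; mkdir -p pics
cat > h.py <<'E'
import numpy as np, cv2
from rig import manip
from scipy.spatial.transform import Rotation as Ro
def st(): return manip.get_state()
def snap(n,f):
    im=manip.get_image(n); cv2.imwrite('pics/'+f,cv2.cvtColor(im,cv2.COLOR_RGB2BGR)); return im
def Rt(s): w,x,y,z=s['ee_rot']; return Ro.from_quat([x,y,z,w]).as_matrix()
def cam(name,s=None):
    p=manip.camera_params(name); K=np.array([[p['fx'],0,p['cx']],[0,p['fy'],p['cy']],[0,0,1]])
    if 'R' in p: return K,np.array(p['R']),np.array(p['t'])
    T=np.array(p['tool_from_camera']); W=np.eye(4); W[:3,:3]=Rt(s); W[:3,3]=s['position']
    C=np.linalg.inv(W@T); return K,C[:3,:3],C[:3,3]
def ray(c,uv,z):
    K,R,t=c; d=R.T@np.linalg.inv(K)@np.array([uv[0],uv[1],1.]); o=-R.T@t
    return o+d*(z-o[2])/d[2]
def proj(c,X):
    K,R,t=c; q=K@(R@np.asarray(X,float)+t); return q[:2]/q[2]
def go(x,y,z,yaw=None,s=None):
    """print shift in tool axes normalised; yaw = world angle of tool x"""
    s=s or st(); R=Rt(s); d=R.T@(np.array([x,y,z])-s['position'])/0.8
    print('pos',np.round(s['position'],4),'yaw',round(np.degrees(np.arctan2(R[1,0],R[0,0])),2),'d',np.round(d,4),end=' ')
    if yaw is not None:
        a=np.degrees(np.arctan2(R[1,0],R[0,0])); dy=(yaw-a+180)%360-180
        print('twist',round(-dy/120,4), 'mm',round(np.linalg.norm(d)*800))
E
python3 - <<'E'
from h import *
s=st();print(s); print(Rt(s).round(3))
snap('top','t0.png');snap('side','s0.png')
for n in('top','side'):
    K,R,t=cam(n);print(n,K.round(1).tolist(),(-R.T@t).round(3),R.round(3).tolist())
print(manip.camera_params('wrist'))
E
```

```text
pics
{'clock': 0.0, 'qpos': array([ 1.21901813e+00,  2.76590525e-01,  1.50612059e+00,  1.82043793e-05,
        1.36070333e+00, -1.21002123e-01]), 'qd': array([-4.44283874e-04,  3.70170719e-04, -1.87150523e-03, -6.37841294e-04,
        5.54052339e-05, -1.26017779e-03]), 'effort': array([ 8.40312259e-04, -4.16784525e+01, -2.45800102e+01,  2.12357901e-05,
        1.13124165e-02,  1.05881725e-05]), 'position': array([0.13132209, 0.55921413, 0.20264731]), 'ee_rot': array([-2.21978803e-04,  1.15134001e-01,  9.93349552e-01, -8.83475099e-04]), 'contact_force': array([-0.13091528,  0.07151699,  0.38101145]), 'moment': array([-0.04874097, -0.0324611 , -0.00414669]), 'gripper_force': 0.0, 'width': 0.08507833077324536}
[[-0.973  0.229 -0.001]
 [ 0.229  0.973 -0.002]
 [ 0.    -0.002 -1.   ]]
top [[509.2, 0.0, 319.8], [0.0, 509.2, 207.4], [0.0, 0.0, 1.0]] [0.398 0.024 1.452] [[0.022, -1.0, -0.007], [-0.992, -0.021, -0.121], [0.121, 0.009, -0.993]]
side [[424.6, 0.0, 317.7], [0.0, 424.6, 193.6], [0.0, 0.0, 1.0]] [-0.073 -0.617  0.872] [[0.719, -0.694, 0.012], [-0.449, -0.478, -0.755], [0.53, 0.538, -0.656]]
{'fx': 343.77238930662054, 'fy': 343.77238930662054, 'cx': 320.9250702547584, 'cy': 196.5409884387862, 'tool_from_camera': array([[ 4.11829091e-04, -9.58166768e-01, -2.86210194e-01,
         7.35209815e-02],
       [ 9.99999913e-01,  4.12644591e-04,  5.74637836e-05,
        -3.31499692e-04],
       [ 6.30432005e-05, -2.86210192e-01,  9.58166855e-01,
        -1.70922870e-01],
       [ 0.00000000e+00,  0.00000000e+00,  0.00000000e+00,
         1.00000000e+00]])}
```

View pics/t0.png

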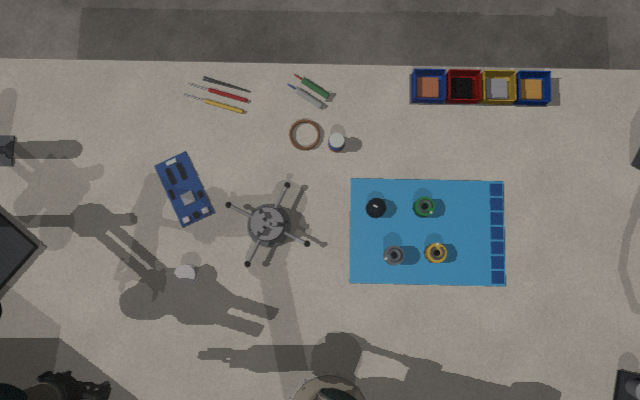

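View pics/s0.png

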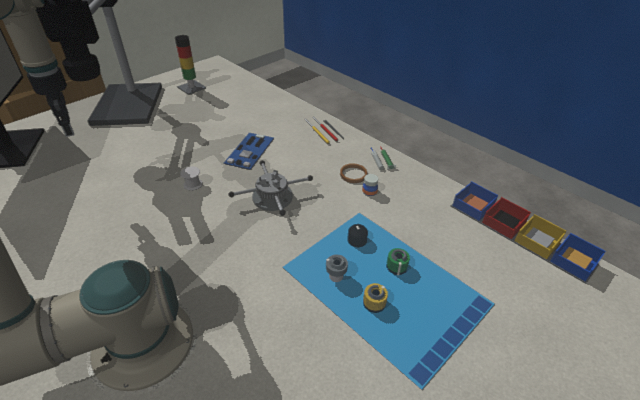

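The top view shows the chuck at about (268,226), with its bar balls at (288,185), (229,205), (248,264) and (307,243). The foot is at (394,256), green at (425,206), yellow at (436,253) and the cap at (376,208). There is no blue or red lamp.

Run:
```python
from h import *
c=cam('top')
b=[ray(c,p,.046)[:2] for p in [(288,185),(229,205),(248,264),(307,243)]]
m=np.mean(b,0);print('chuck',m.round(4))
for q in b: print(q.round(3),round(np.linalg.norm(q-m),3),round(np.degrees(np.arctan2(*(q-m)[::-1])),1))
for n,p,z in [('foot',(394,256),.06),('green',(425,206),.045),('yel',(436,252),.045),('cap',(376,208),.04),('face',(267,227),.062),('flux',(337,142),.05)]: print(n,ray(c,p,z).round(3))
im=cv2.imread('pics/t0.png')
a=cv2.resize(im[170:280,215:325],None,fx=5,fy=5,interpolation=cv2.INTER_CUBIC); cv2.imwrite('pics/c0.png',a)
go(*m,.30,0)
go(m[0]-.1,m[1],.33,0)
```

```text
chuck [0.5195 0.1801]
[0.63  0.128] 0.122 -25.3
[0.57  0.291] 0.122 65.3
[0.408 0.231] 0.123 155.3
[0.469 0.071] 0.12 -114.6
foot [ 0.438 -0.167  0.06 ]
green [ 0.579 -0.255  0.045]
yel [ 0.452 -0.285  0.045]
cap [ 0.571 -0.119  0.04 ]
face [0.51  0.181 0.062]
flux [ 0.755 -0.007  0.05 ]
pos [0.1314 0.5592 0.2027] yaw 166.78 d [-0.5807 -0.3506 -0.1211] twist 1.3898 mm 551
pos [0.1314 0.5592 0.2027] yaw 166.78 d [-0.459  -0.3793 -0.1586] twist 1.3898 mm 493
```

View pics/c0.png

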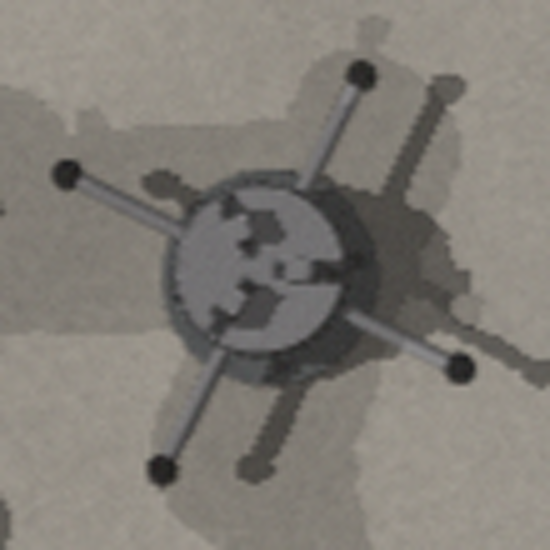

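Run:
```python
from h import *
go(.427,.222,.2,155)
```

```text
pos [0.1314 0.5592 0.2027] yaw 166.78 d [-0.4562 -0.3259  0.0039] twist 0.0982 mm 448
```

Call:
move_arm([
  [[-0.456,-0.326,0.004,0.098,-1],[-0.456,-0.326,0.004,0.098,-1],[-0.456,-0.326,0.004,0.098,-1],[-0.456,-0.326,0.004,0.098,-1],[-0.456,-0.326,0.004,0.098,-1],[-0.456,-0.326,0.004,0.098,-1],[-0.456,-0.326,0.004,0.098,-1],[-0.456,-0.326,0.004,0.098,-1],[-0.456,-0.326,0.004,0.098,-1],[-0.456,-0.326,0.004,0.098,-1],[-0.456,-0.326,0.004,0.098,-1],[-0.456,-0.326,0.004,0.098,-1]],
])

```text
clock: 1.3
position: [0.426, 0.223, 0.2]
ee_rot: [-0.001, 0.216, 0.976, 0.0]
contact_force: [0.1, 0.1, -0.2]
width: 0.0854
gripper_force: 0.0
```

Run:
```python
from h import *
s=st();print(s['clock'],s['position'],s['qpos'].round(2))
snap('wrist','w0.png')
go(.427,.222,.2,155,s)
```

```text
1.3 [0.4260361  0.22304625 0.20000876] [ 0.34  0.14  1.7   0.    1.31 -0.8 ]
pos [0.426 0.223 0.2  ] yaw 155.04 d [-0.0016 -0.0007  0.    ] twist 0.0003 mm 1
```

View pics/w0.png

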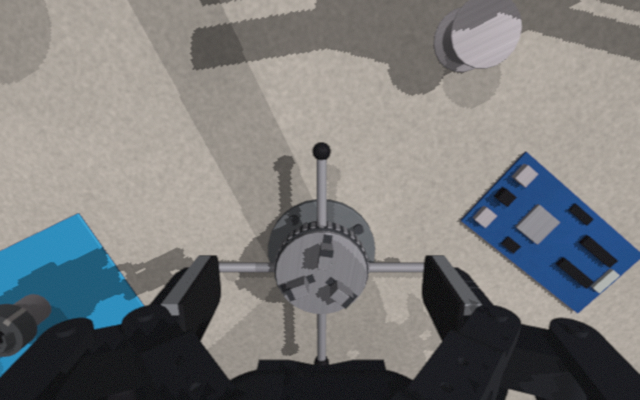

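The wrist view shows the chuck face at (321,271) and the bar running straight up to its ball at (321,151). I'll enlarge it to read the jaws.

Run:
```python
from h import *
s=st(); c=cam('wrist',s)
for p,z in [((321.5,151),.046),((321.5,267.5),.046),((321.5,271.5),.062)]: print(ray(c,p,z).round(4))
im=cv2.imread('pics/w0.png')
cv2.imwrite('pics/c1.png',cv2.resize(im[215:325,260:385],None,fx=5,fy=5,interpolation=cv2.INTER_CUBIC))
```

```text
[0.4063 0.2326 0.046 ]
[0.5179 0.1809 0.046 ]
[0.5141 0.1826 0.062 ]
```

View pics/c1.png

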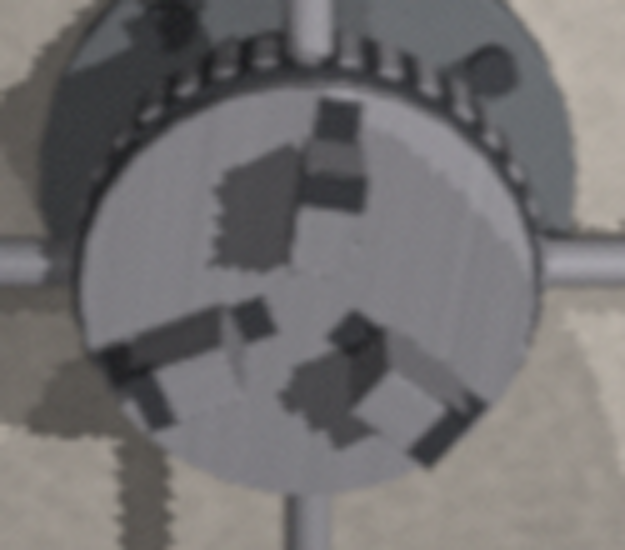

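Call:
move_arm([
  [[0,0,0.06,0,-1],[0,0,0.12,0,-1],[0,0,0.18,0,-0.5],[0,0,0.206,0,0],[0,0,0.206,0,0.5],[0,0,0.206,0,1],[0,0,0.206,0,1],[0,0,0.206,0,1],[0,0,0.206,0,1],[0,0,0.206,0,1]],
], squeeze=40)

```text
clock: 2.35
position: [0.4275, 0.2226, 0.0363]
ee_rot: [0.001, 0.216, 0.976, 0.0]
contact_force: [-0.3, -0.1, 0.2]
width: -0.0001
gripper_force: 0.0
```

```bash
cat >> h.py <<'E'
def sweep(c,r,a0,a1,n,z,g=1,off=0):
    """rows for arc; tool yaw = angle+off relative to now"""
    s=st(); R=Rt(s); y0=np.degrees(np.arctan2(R[1,0],R[0,0]))
    for a in np.linspace(a0,a1,n+1)[1:]:
        t=np.radians(a); d=R.T@(np.array([c[0]+r*np.cos(t),c[1]+r*np.sin(t),z])-s['position'])/.8
        print([round(float(v),3) for v in d]+[round(-((a+off-y0+180)%360-180)/120,3),g],end=', ')
    print()
E
python3 - <<'E'
from h import *
s=st();print(s['position'],s['contact_force'],s['moment'],s['width'],s['gripper_force'])
sweep((.517,.181),.1,155,235,11,.035)
E
```

```text
[0.42751974 0.22261179 0.03629705] [-0.26907651 -0.08857667  0.1918942 ] [0.0304995  0.05054539 0.02320285] -0.00013599745351012337 0.0
[0.001, -0.016, 0.002, np.float64(-0.061), 1], [-0.002, -0.031, 0.002, np.float64(-0.121), 1], [-0.007, -0.046, 0.002, np.float64(-0.182), 1], [-0.014, -0.061, 0.002, np.float64(-0.242), 1], [-0.023, -0.074, 0.002, np.float64(-0.303), 1], [-0.033, -0.086, 0.002, np.float64(-0.364), 1], [-0.045, -0.097, 0.002, np.float64(-0.424), 1], [-0.057, -0.106, 0.002, np.float64(-0.485), 1], [-0.071, -0.114, 0.002, np.float64(-0.545), 1], [-0.086, -0.119, 0.002, np.float64(-0.606), 1], [-0.102, -0.123, 0.002, np.float64(-0.667), 1],
```

Run:
```python
from h import *
snap('wrist','w1.png'); snap('side','s1.png')
a=cv2.imread('pics/s1.png')[120:240,180:340];b=cv2.imread('pics/w1.png')
a=cv2.resize(a,(533,400)); cv2.imwrite('pics/v1.png',cv2.resize(np.hstack([b[:,120:],a]),(800,304)))
```

```text
(no output)
```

View pics/v1.png

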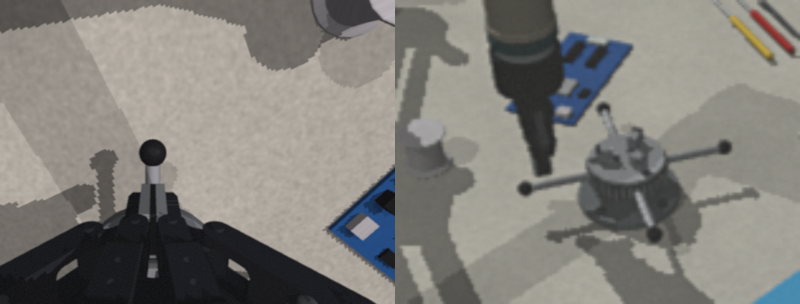

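Run:
```python
from h import *
c=cam('side');s=st();p=s['position']; R=Rt(s)
print('tip',proj(c,p+R@[0,0,.008]),'grasp',proj(c,p-R@[0,0,.011]),'ball',proj(c,(.517+.12*np.cos(np.radians(155)),.181+.12*np.sin(np.radians(155)),.046)),'bar100',proj(c,(.517-.0906,.181+.0423,.046)))
im=cv2.imread('pics/s1.png');im2=cv2.imread('pics/w1.png')
A=cv2.resize(im[160:210,215:275],(600,500),interpolation=cv2.INTER_CUBIC)
B=cv2.resize(im2[170:380,290:350],(143,500),interpolation=cv2.INTER_CUBIC)
cv2.imwrite('pics/v2.png',np.hstack([A,B]))
```

```text
tip [239.93941072 197.05696577] grasp [239.24069797 192.25556324] ball [232.14259781 193.87734362] bar100 [238.86705497 192.48158363]
```

View pics/v2.png

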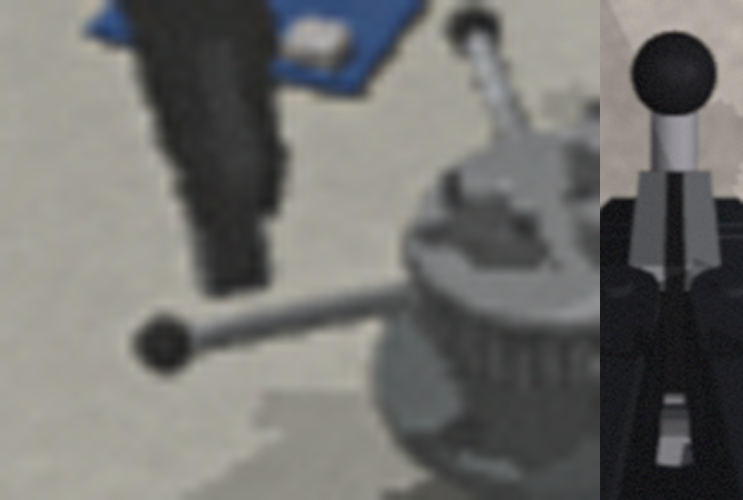

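The crops show the shut fingertips just above the bar, about 30 mm higher than the reading implies. I'll open, go 22 mm lower and close again.

Call:
move_arm([
  [[0,0,0,0,-0.2],[0,0,0,0,-0.2],[0,0,0,0,-0.2],[0,0,0.01,0,-0.2],[0,0,0.02,0,-0.2],[0,0,0.028,0,-0.2],[0,0,0.028,0,1],[0,0,0.028,0,1],[0,0,0.028,0,1],[0,0,0.028,0,1],[0,0,0.028,0,1]],
], squeeze=40)

```text
clock: 3.55
position: [0.4272, 0.2226, 0.0133]
ee_rot: [0.0, 0.216, 0.976, 0.0]
contact_force: [0.4, 0.7, -0.9]
width: 0.0079
gripper_force: 39.0
```

Run:
```python
from h import *
s=st();print(s['position'],s['contact_force'],s['moment'],s['width'],s['gripper_force'])
sweep((.517,.181),.1,155,235,11,s['position'][2])
```

```text
[0.42720896 0.22260683 0.01326728] [ 0.40307906  0.72043157 -0.89371175] [ 0.01317742 -0.01519796  0.01871984] 0.007910103448224345 39.0140300989151
[0.0, -0.016, -0.0, np.float64(-0.06), 1], [-0.003, -0.031, -0.0, np.float64(-0.121), 1], [-0.008, -0.046, -0.0, np.float64(-0.182), 1], [-0.014, -0.06, -0.0, np.float64(-0.242), 1], [-0.023, -0.074, -0.0, np.float64(-0.303), 1], [-0.033, -0.086, -0.0, np.float64(-0.364), 1], [-0.045, -0.097, -0.0, np.float64(-0.424), 1], [-0.058, -0.106, -0.0, np.float64(-0.485), 1], [-0.072, -0.113, -0.0, np.float64(-0.545), 1], [-0.087, -0.119, -0.0, np.float64(-0.606), 1], [-0.102, -0.123, -0.0, np.float64(-0.667), 1],
```

Call:
move_arm([
  [[0,0,0,0,0.2],[0,0,0,0,0.2],[0,0,0.008,0,0.2],[0,0,0.0175,0,0.2],[0,0,0.0175,0,0.2],[0,0,0.0175,0,1],[0,0,0.0175,0,1],[0,0,0.0175,0,1],[0,0,0.0175,0,1]],
], squeeze=50)

```text
clock: 4.45
position: [0.4271, 0.2225, -0.0009]
ee_rot: [0.0, 0.216, 0.976, 0.0]
contact_force: [-0.3, 0.9, -2.2]
width: 0.0082
gripper_force: 48.6
```

Run:
```python
from h import *
s=st();print(s['position'],s['contact_force'],s['moment'],s['width'],s['gripper_force'])
snap('side','s2.png');snap('wrist','w2.png')
```

```text
[ 0.42706913  0.22253367 -0.00093042] [-0.26912859  0.88264444 -2.18928498] [ 0.07427463 -0.02363771  0.01429375] 0.00822042260065336 48.607481718063354
```

Call:
move_arm([
  [[0,-0.016,0,-0.06,1],[-0.003,-0.031,0,-0.121,1],[-0.008,-0.046,0,-0.182,1],[-0.014,-0.06,0,-0.242,1],[-0.023,-0.074,0,-0.303,1],[-0.033,-0.086,0,-0.364,1],[-0.045,-0.097,0,-0.424,1],[-0.058,-0.106,0,-0.485,1],[-0.072,-0.113,0,-0.545,1],[-0.087,-0.119,0,-0.606,1],[-0.102,-0.123,0,-0.667,1],[-0.102,-0.123,0,-0.667,1]],
])

```text
clock: 5.75
position: [0.4613, 0.0983, -0.0009]
ee_rot: [0.001, -0.462, 0.887, -0.0]
contact_force: [3.4, -0.1, -4.5]
width: 0.008
gripper_force: 49.2
```

Run:
```python
from h import *
s=st();print(s['position'],s['contact_force'],s['moment'],s['width'],s['gripper_force'],s['qpos'].round(2))
snap('top','t2.png');snap('wrist','w3.png')
a=cv2.imread('pics/t2.png')[170:280,215:325];b=cv2.imread('pics/w3.png')
cv2.imwrite('pics/v3.png',np.hstack([cv2.resize(a,(350,350)),cv2.resize(b,(448,280))[:, :] if 0 else cv2.resize(b,(448,350))]))
```

```text
[ 0.46128545  0.09834649 -0.00089423] [ 3.38297189 -0.12332411 -4.46573079] [-0.06712011 -0.48700419  0.11835758] 0.00802873529226435 49.20110464096069 [ 0.06  0.34  2.01 -0.    0.79 -2.47]
```

View pics/v3.png

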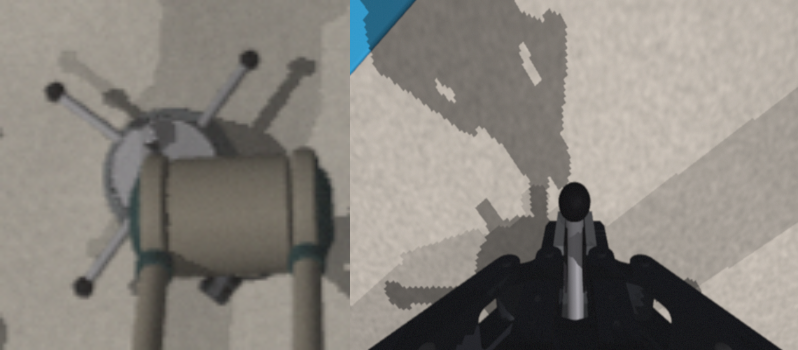

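Call:
move_arm([
  [[0,0,0,0,0],[0,0,0,0,-0.3],[0,0,0,0,-0.6],[0,0,-0.05,0,-1],[0,0,-0.11,0,-1],[0,0,-0.17,0,-1],[0,0,-0.23,0,-1],[0,0,-0.25,0,-1]],
])

```text
clock: 6.65
position: [0.4616, 0.0992, 0.2045]
ee_rot: [0.004, -0.462, 0.887, -0.002]
contact_force: [0.7, 0.4, -1.0]
width: 0.0857
gripper_force: 0.0
```

Run:
```python
from h import *
go(.438,-.167,.15,90)
```

```text
pos [0.4616 0.0992 0.2045] yaw -124.95 d [ 0.29   -0.1659  0.0676] twist 1.2088 mm 273
```

Call:
move_arm([
  [[0.29,-0.166,0,0.85,-1],[0.29,-0.166,0,0.85,-1],[0.29,-0.166,0,0.85,-1],[0.29,-0.166,0,0.85,-1],[0.29,-0.166,0.067,0.85,-1],[0.29,-0.166,0.067,0.85,-1],[0.29,-0.166,0.067,0.85,-1],[0.29,-0.166,0.067,0.85,-1],[0.29,-0.166,0.067,0.85,-1],[0.29,-0.166,0.067,0.85,-1],[0.29,-0.166,0.067,0.85,-1],[0.29,-0.166,0.067,0.85,-1]],
])

```text
clock: 7.85
position: [0.4348, -0.1669, 0.1455]
ee_rot: [-0.0, 0.401, 0.916, 0.0]
contact_force: [0.8, 0.2, 1.0]
width: 0.0852
gripper_force: 0.0
```

Run:
```python
from h import *
go(.438,-.167,.13,90)
```

```text
pos [ 0.4348 -0.1669  0.1455] yaw 132.71 d [-0.0028  0.0029  0.0193] twist 0.3559 mm 16
```

Call:
move_arm([
  [[-0.003,0.003,0.019,0.356,-1],[-0.003,0.003,0.019,0.356,-1],[-0.003,0.003,0.019,0.356,-1],[-0.003,0.003,0.019,0.356,-1],[-0.003,0.003,0.019,0.356,-1],[-0.003,0.003,0.019,0.356,-1]],
])

```text
clock: 8.45
position: [0.4383, -0.1671, 0.1303]
ee_rot: [-0.0, 0.705, 0.709, -0.0]
contact_force: [0.3, -0.0, -0.1]
width: 0.0857
gripper_force: 0.0
```

Run:
```python
from h import *
s=st();snap('wrist','w4.png');go(.438,-.167,.13,90,s)
c=cam('wrist',s);print(proj(c,(.438,-.167,.062)))
```

```text
pos [ 0.4383 -0.1671  0.1303] yaw 90.35 d [ 0.0001 -0.0004  0.0004] twist 0.0029 mm 0
[321.49084482 198.03693269]
```

View pics/w4.png

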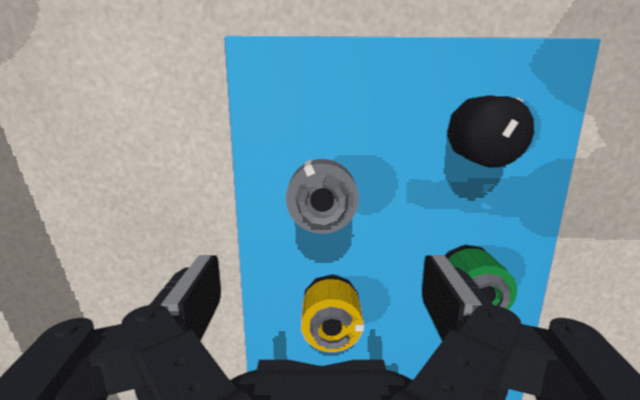

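The wrist view shows the foot at (322,199), matching the prediction, with its white mark at (309,168). Yellow's dash is at (359,328) and the cap's at (510,128). I'll descend and grip the collar.

Call:
move_arm([
  [[0,0,0.06,0,-1],[0,0,0.12,0,-1],[0,0,0.16,0,-1],[0,0,0.16,0,-1],[0,0,0.16,0,0],[0,0,0.16,0,1],[0,0,0.16,0,1],[0,0,0.16,0,1],[0,0,0.16,0,1],[0,0,0.16,0,1]],
], squeeze=60)

```text
clock: 9.5
position: [0.4404, -0.1685, 0.0045]
ee_rot: [0.002, 0.705, 0.709, 0.001]
contact_force: [-1.3, -0.3, 6.7]
width: 0.0524
gripper_force: 62.4
```

Run:
```python
from h import *
s=st();print(s['clock'],s['position'],s['contact_force'],s['width'],s['gripper_force'])
# w4 measures
s4=dict(s);s4['position']=np.array([.4383,-.1671,.1303]);s4['ee_rot']=s['ee_rot']
c=cam('wrist',s4)
f=ray(c,(322,199),.062);d=ray(c,(309,169),.054);print('foot',f,'notch ang',np.degrees(np.arctan2(*(d-f)[:2][::-1])))
y=ray(c,(333,326),.050);d=ray(c,(359,328),.042);print('yel',y,np.degrees(np.arctan2(*(d-y)[:2][::-1])))
print('cap dash',ray(c,(510,128),.043), ray(c,(507,133),.043),ray(c,(514,122),.043))
snap('wrist','w5.png')
go(.517,.181,.18,90,s)
```

```text
9.5 [ 0.44036102 -0.16849217  0.00454512] [-1.28717464 -0.33088537  6.71827105] 0.052374789063841895 62.40634202957153
foot [ 0.43866192 -0.16791102  0.062     ] notch ang 115.19084661452013
yel [ 0.44913657 -0.28595873  0.05      ] -18.998458490128613
cap dash [ 0.57772596 -0.11790761  0.043     ] [ 0.5760976  -0.12158414  0.043     ] [ 0.57995798 -0.11353352  0.043     ]
pos [ 0.4404 -0.1685  0.0045] yaw 90.37 d [ 0.4357  0.0995 -0.22  ] twist 0.0031 mm 399
```

Call:
move_arm([
  [[0,0,-0.06,0,1],[0,0,-0.12,0,1],[0,0,-0.18,0,1],[0.43,0.097,-0.2,0.003,1],[0.43,0.097,-0.2,0.003,1],[0.43,0.097,-0.2,0.003,1],[0.43,0.097,-0.2,0.003,1],[0.43,0.097,-0.2,0.003,1],[0.43,0.097,-0.2,0.003,1],[0.43,0.097,-0.2,0.003,1],[0.436,0.0985,-0.2,0.003,1],[0.436,0.0985,-0.2,0.003,1]],
])

```text
clock: 10.75
position: [0.5155, 0.1833, 0.1629]
ee_rot: [0.0, 0.706, 0.708, 0.0]
contact_force: [0.1, -0.1, -3.0]
width: 0.0521
gripper_force: 65.3
```

Run:
```python
from h import *
s=st();print(s['contact_force'],s['width']);go(.517,.181,.07,90,s)
snap('wrist','w6.png');c=cam('wrist',s)
print('face centre expected',proj(c,(.517,.181,.062)),[proj(c,(.517+.046*np.cos(a),.181+.046*np.sin(a),.062)).round() for a in np.arange(0,6.3,.785)])
```

```text
[ 0.0794142  -0.13779213 -3.04282419] 0.052136715466455846
pos [0.5155 0.1833 0.1629] yaw 90.19 d [-0.003   0.0017  0.1161] twist 0.0016 mm 93
face centre expected [323.43297222 189.36152459] [array([380., 190.]), array([365., 150.]), array([324., 133.]), array([283., 150.]), array([267., 189.]), array([285., 226.]), array([323., 241.]), array([361., 227.]), array([379., 190.])]
```

View pics/w6.png

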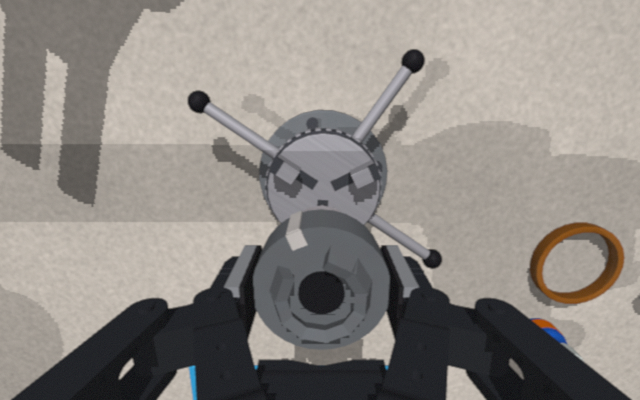

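The face outline spans columns 265 to 381, as predicted for the chuck centre, and the jaws are open. I'll lower the foot onto the face and release it.

Call:
move_arm([
  [[-0.005,0.002,0.03,0,1],[-0.005,0.002,0.07,0,1],[-0.005,0.002,0.1,0,1],[-0.005,0.002,0.112,0,1],[-0.005,0.002,0.118,0,1],[-0.005,0.002,0.121,0,1],[-0.005,0.002,0.121,0,1]],
])

```text
clock: 11.5
position: [0.5179, 0.1774, 0.0664]
ee_rot: [0.0, 0.707, 0.707, 0.001]
contact_force: [-0.6, -0.8, -2.6]
width: 0.0519
gripper_force: 65.2
```

Run:
```python
from h import *
s=st();print(s['contact_force'],s['width']);go(.517,.181,.0665,90,s)
```

```text
[-0.63744043 -0.76537639 -2.5513871 ] 0.051851494839291794
pos [0.5179 0.1774 0.0664] yaw 89.94 d [ 0.0045 -0.0012 -0.0001] twist -0.0005 mm 4
```

Call:
move_arm([
  [[0.002,-0.001,0.001,0,1],[0.002,-0.001,0.002,0,1],[0.002,-0.001,0.003,0,1],[0.002,-0.001,0.004,0,1],[0.002,-0.001,0.004,0,1]],
])

```text
clock: 12.0
position: [0.5165, 0.1795, 0.0626]
ee_rot: [0.0, 0.707, 0.707, 0.0]
contact_force: [-0.8, 0.5, 0.6]
width: 0.0524
gripper_force: 65.6
```

Call:
move_arm([
  [[0,0,0.001,0,1],[0,0,0.001,0,1],[0,0,0.001,0,0.2],[0,0,0.001,0,0],[0,0,0.001,0,-0.5],[0,0,0.001,0,-1],[0,0,0.001,0,-1],[0,0,-0.05,0,-1],[0,0,-0.1,0,-1],[0,0,-0.15,0,-1],[0,0,-0.15,0,-1]],
])

```text
clock: 13.1
position: [0.5205, 0.1802, 0.1882]
ee_rot: [0.003, 0.707, 0.707, 0.005]
contact_force: [0.3, -0.1, -0.1]
width: 0.0854
gripper_force: 0.0
```

Run:
```python
from h import *
s=st();print(s['contact_force'],s['clock'])
snap('wrist','w7.png');c=cam('wrist',s)
for z in(.124,.116): print(z,proj(c,(.517,.181,z)))
print(s['position'])
a=np.radians(235);go(.517+.1*np.cos(a),.181+.1*np.sin(a),.1829,235,s)
```

```text
[ 0.2624804  -0.06488088 -0.10498143] 13.1
0.124 [315.97194247 198.90374206]
0.116 [315.9917033  195.75333864]
[0.52045305 0.18015497 0.18822614]
pos [0.5205 0.1802 0.1882] yaw 89.98 d [-0.1014 -0.076   0.0055] twist -1.2085 mm 101
```

View pics/w7.png

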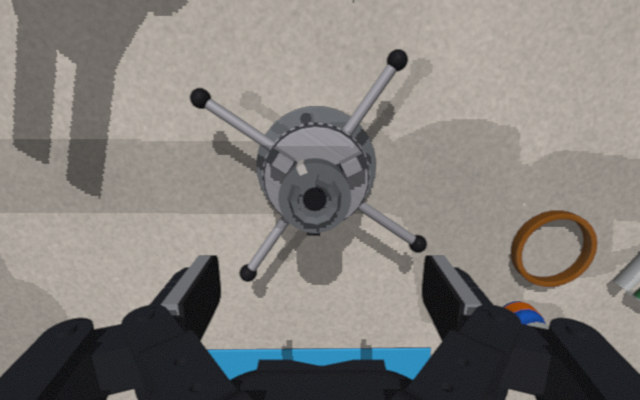

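The foot stands at (315,199), where the chuck centre projects. Next I'll take the bar at about 145° and close.

Run:
```python
from h import *
s=st();c=cam('wrist',s)
ba=[ray(c,p,.046)[:2] for p in [(201,98),(397,60),(418,244),(248,273)]]
m=np.mean(ba,0);print(m)
for q in ba: print(np.degrees(np.arctan2(*(q-np.array([.517,.181]))[::-1])).round(1),np.degrees(np.arctan2(*(q-m)[::-1])).round(1))
a=np.radians(145);go(.517+.1*np.cos(a),.181+.1*np.sin(a),.15,145,s)
```

```text
[0.51440328 0.17999672]
146.3 145.2
56.3 55.6
-35.7 -34.6
-125.3 -124.6
pos [0.5185 0.1797 0.1853] yaw 89.97 d [ 0.0732 -0.1046  0.0435] twist -0.4585 mm 108
```

Call:
move_arm([
  [[0.073,-0.105,0,-0.459,-1],[0.073,-0.105,0,-0.459,-1],[0.073,-0.105,0,-0.459,-1],[0.073,-0.105,0,-0.459,-1],[0.073,-0.105,0,-0.459,-1],[0.073,-0.105,0,-0.459,-1],[0.073,-0.105,0.05,-0.459,-0.3],[0.073,-0.105,0.1,-0.459,-0.3],[0.073,-0.105,0.15,-0.459,-0.3],[0.073,-0.105,0.2,-0.459,-0.3],[0.073,-0.105,0.233,-0.459,-0.3],[0.073,-0.105,0.233,-0.459,-0.3]],
], squeeze=60)

```text
clock: 14.35
position: [0.4277, 0.2359, -0.0085]
ee_rot: [-0.004, 0.3, 0.954, -0.004]
contact_force: [-0.0, 0.5, 0.1]
width: 0.0557
gripper_force: 0.0
```

Call:
move_arm([
  [[0,0,0,0,0.4],[0,0,0,0,1],[0,0,0,0,1],[0,0,0,0,1],[0,0,0,0,1]],
])

```text
clock: 14.85
position: [0.4337, 0.2383, -0.0026]
ee_rot: [0.001, 0.3, 0.954, 0.001]
contact_force: [-0.3, 0.4, 7.1]
width: 0.0078
gripper_force: 58.6
```

Run:
```python
from h import *
s=st();print(s['contact_force'],s['moment']);go(.517-.0819,.181+.0574,0,145,s)
sweep((.517,.181),.1,145,90,9,s['position'][2])
```

```text
[-0.31832883  0.39169096  7.08866541] [0.0731312  0.02086807 0.07485165]
pos [ 0.4337  0.2383 -0.0026] yaw 145.06 d [-0.0014  0.0011 -0.0032] twist 0.0005 mm 3
[-0.002, 0.014, 0.0, np.float64(0.051), 1], [-0.004, 0.027, 0.0, np.float64(0.102), 1], [-0.008, 0.04, 0.0, np.float64(0.153), 1], [-0.013, 0.053, 0.0, np.float64(0.204), 1], [-0.019, 0.065, 0.0, np.float64(0.255), 1], [-0.026, 0.076, 0.0, np.float64(0.306), 1], [-0.035, 0.086, 0.0, np.float64(0.357), 1], [-0.044, 0.095, 0.0, np.float64(0.408), 1], [-0.055, 0.103, 0.0, np.float64(0.459), 1],
```

Call:
move_arm([
  [[-0.002,0.014,0,0.051,1],[-0.004,0.027,0,0.102,1],[-0.008,0.04,0,0.153,1],[-0.013,0.053,0,0.204,1],[-0.019,0.065,0,0.255,1],[-0.026,0.076,0,0.306,1],[-0.035,0.086,0,0.357,1],[-0.044,0.095,0,0.408,1],[-0.055,0.103,0,0.459,1],[-0.055,0.103,0,0.459,1]],
])

```text
clock: 15.85
position: [0.5183, 0.2826, -0.0025]
ee_rot: [0.0, 0.708, 0.706, 0.003]
contact_force: [0.9, 4.9, 3.2]
width: 0.0081
gripper_force: 59.1
```

Run:
```python
from h import *
s=st();print(s['contact_force'],s['moment'],s['width']);p=s['position']-[.517,.181,0];print('ang',np.degrees(np.arctan2(p[1],p[0])),np.hypot(p[0],p[1]))
sweep((.517,.181),.1,90,74,8,s['position'][2])
```

```text
[0.86573821 4.93349975 3.21745181] [ 0.79252372 -0.14695064 -0.07062217] 0.008117671954032101
ang 89.28879189956463 0.10159723816094819
[-0.002, 0.003, 0.0, np.float64(0.015), 1], [-0.002, 0.007, 0.0, np.float64(0.032), 1], [-0.003, 0.011, 0.0, np.float64(0.048), 1], [-0.003, 0.016, 0.0, np.float64(0.065), 1], [-0.004, 0.02, 0.0, np.float64(0.082), 1], [-0.005, 0.024, 0.0, np.float64(0.098), 1], [-0.006, 0.029, 0.0, np.float64(0.115), 1], [-0.007, 0.033, 0.0, np.float64(0.132), 1],
```

Call:
move_arm([
  [[0,0.003,0,0.015,1],[0,0.007,0,0.032,1],[-0.001,0.011,0,0.048,1],[-0.001,0.016,0,0.065,1],[-0.001,0.016,0,0.065,1]],
])

```text
clock: 16.35
position: [0.5295, 0.2819, -0.0025]
ee_rot: [-0.001, 0.754, 0.657, 0.003]
contact_force: [-0.7, 5.9, 4.5]
width: 0.0078
gripper_force: 59.7
```

Run:
```python
from h import *
s=st();print(s['contact_force'],s['moment'],s['width']);p=s['position']-[.517,.181,0];print('ang',np.degrees(np.arctan2(p[1],p[0])),np.hypot(p[0],p[1]))
```

```text
[-0.66188384  5.86601077  4.47185589] [0.83182029 0.18573095 0.20688231] 0.007779140590951282
ang 82.91157864645155 0.10168398260429391
```

Call:
move_arm([
  [[0,0.0045,0,0.016,1],[-0.001,0.009,0,0.033,1],[-0.001,0.009,0,0.033,1]],
])

```text
clock: 16.65
position: [0.5349, 0.2811, -0.0025]
ee_rot: [-0.002, 0.776, 0.63, 0.002]
contact_force: [-5.1, 9.7, 6.0]
width: 0.0081
gripper_force: 60.8
```

Run:
```python
from h import *
s=st();print(s['contact_force'],s['moment'],s['width']);p=s['position']-[.517,.181,0];print('ang',np.degrees(np.arctan2(p[1],p[0])),np.hypot(p[0],p[1]));go(.5,.2,0,80)
```

```text
[-5.11436761  9.7295185   6.02326029] [1.38053339 0.6261393  0.49113331] 0.008069535321385761
ang 79.86727974026991 0.10170319328800816
pos [ 0.5349  0.2811 -0.0025] yaw 78.17 d [-0.1082 -0.0219 -0.0038] twist -0.0152 mm 88
```

Call:
move_arm([
  [[-0.002,0.0045,0,0.016,1],[-0.003,0.009,0,0.033,1],[-0.003,0.009,0,0.033,1]],
])

```text
clock: 16.95
position: [0.5403, 0.2801, -0.0025]
ee_rot: [-0.005, 0.798, 0.603, 0.003]
contact_force: [-6.6, 17.1, 6.3]
width: 0.0079
gripper_force: 62.6
```

Run:
```python
from h import *
s=st();print(s['contact_force'],s['moment'],s['width']);p=s['position']-[.517,.181,0];print('ang',np.degrees(np.arctan2(p[1],p[0])),np.hypot(p[0],p[1]));go(.5,.2,0,80)
```

```text
[-6.61904745 17.07022345  6.27096407] [2.56805652 1.16506944 0.59388134] 0.007904797647980284
ang 76.77262266342717 0.10184746501966432
pos [ 0.5403  0.2801 -0.0025] yaw 74.16 d [-0.1101 -0.0211 -0.0041] twist -0.0487 mm 90
```

Run:
```python
from h import *
snap('top','t3.png');snap('wrist','w8.png')
a=cv2.imread('pics/t3.png')[170:280,215:325];b=cv2.imread('pics/w8.png')
cv2.imwrite('pics/v4.png',np.hstack([cv2.resize(a,(450,450),interpolation=cv2.INTER_CUBIC),cv2.resize(b[150:400,230:420],(342,450))]))
```

```text
(no output)
```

View pics/v4.png

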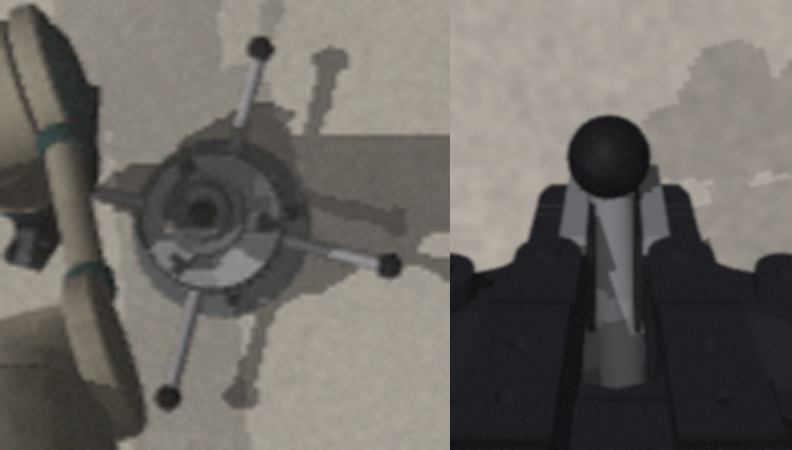

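Run:
```python
from h import *
c=cam('top'); k=110/450
b=[ray(c,(215+u*k,170+v*k),.046)[:2] for u,v in [(260,48),(390,265),(168,398)]]
m=(b[0]+b[2])/2;print(m)
for q in b: print(np.degrees(np.arctan2(*(q-m)[::-1])).round(1))
# initial same way
b=[ray(c,p,.046)[:2] for p in [(288,185),(248,264)]];m=np.mean(b,0);print(m,np.degrees(np.arctan2(*(b[0]-m)[::-1])))
```

```text
[0.51928866 0.18167421]
-12.8
-102.8
167.2
[0.51917523 0.1795632 ] -24.964205361110857
```

Call:
move_arm([
  [[-0.001,0.005,0,0,1],[-0.001,0.005,0,0,1],[-0.001,0.005,0,0,1]],
])

```text
clock: 17.35
position: [0.542, 0.2798, -0.0025]
ee_rot: [-0.006, 0.798, 0.603, 0.002]
contact_force: [-11.0, 21.3, 7.6]
width: 0.008
gripper_force: 61.0
```

Run:
```python
from h import *
s=st();print(s['contact_force'],s['moment'],s['width']);p=s['position']-[.517,.181,0];print('ang',np.degrees(np.arctan2(p[1],p[0])),np.hypot(p[0],p[1]));go(.5,.2,0,80)
```

```text
[-11.00327515  21.29012151   7.5961355 ] [3.12877168 1.60635581 0.47403047] 0.008011801878132684
ang 75.80723219458046 0.10186112672859951
pos [ 0.542   0.2798 -0.0025] yaw 74.11 d [-0.1102 -0.0232 -0.0042] twist -0.049 mm 90
```

Call:
move_arm([
  [[0,0,0,0,0.4],[0,0,0,0,0],[0,0,0,0,-0.5],[0,0,-0.05,0,-1],[0,0,-0.11,0,-1],[0,0,-0.17,0,-1],[0,0,-0.23,0,-1],[-0.124,-0.03,-0.25,-0.133,-1],[-0.124,-0.03,-0.25,-0.133,-1],[-0.124,-0.03,-0.25,-0.133,-1],[-0.124,-0.03,-0.25,-0.133,-1],[-0.124,-0.03,-0.25,-0.133,-1]],
])

```text
clock: 18.55
position: [0.4966, 0.1832, 0.196]
ee_rot: [0.0, 0.706, 0.708, 0.001]
contact_force: [-0.4, -0.6, -0.1]
width: 0.0855
gripper_force: 0.0
```

```bash
cat >> h.py <<'E'
def blobs(mask,amin=8):
    n,l,S,C=cv2.connectedComponentsWithStats(mask.astype(np.uint8)); return [(S[i,4],C[i].round(1).tolist()) for i in range(1,n) if S[i,4]>=amin]
def white(im,t=170): return (im.min(2)>t)&(im.max(2).astype(int)-im.min(2)<40)
E
python3 - <<'E'
from h import *
s=st();im=snap('wrist','w9.png');c=cam('wrist',s);print(s['clock'],s['position']);go(.517,.181,.2,90,s)
pc=proj(c,(.517,.181,.116));print('exp',pc, proj(c,(.517,.181,.124)))
u,v=pc.astype(int); sub=im[v-45:v+45,u-45:u+45]
for t in (140,155,170,185): print(t,[(a,[x+u-45,y+v-45]) for a,(x,y) in blobs(white(sub,t))][:8])
r=[(a,p) for a,p in blobs(im.max(2)<45,60)]
print([(a,p,ray(c,p,.046)[:2].round(4).tolist()) for a,p in r if a<1000])
E
```

```text
18.55 [0.49658902 0.183185   0.19601839]
pos [0.4966 0.1832 0.196 ] yaw 90.15 d [-0.0028  0.0255 -0.0049] twist 0.0012 mm 21
exp [348.47399699 196.55820442] [349.31779599 199.64805496]
140 [(np.int32(50), [np.float64(335.5), np.float64(151.0)]), (np.int32(75), [np.float64(336.5), np.float64(168.7)]), (np.int32(283), [np.float64(385.7), np.float64(231.0)]), (np.int32(22), [np.float64(304.2), np.float64(237.5)])]
155 [(np.int32(52), [np.float64(336.6), np.float64(168.9)]), (np.int32(229), [np.float64(386.1), np.float64(231.8)]), (np.int32(18), [np.float64(304.1), np.float64(237.89999999999998)])]
170 []
185 []
[(np.int32(263), [363.9, 38.0], [0.5326, 0.3019]), (np.int32(206), [213.6, 159.8], [0.3947, 0.196]), (np.int32(188), [468.2, 192.8], [0.6393, 0.1643]), (np.int32(389), [348.4, 197.5], [0.523, 0.1592]), (np.int32(69), [177.9, 275.3], [0.3469, 0.0738]), (np.int32(131), [325.4, 289.6], [0.5012, 0.0572])]
```

Run:
```python
from h import *
s=st();c=cam('wrist',s)
f=ray(c,(348.4,197.5),.124);f2=ray(c,(348.4,197.5),.12)
for z in(.116,.112):
  d=ray(c,(336.6,168.8),z);print(f,f2,'r',np.linalg.norm((d-f)[:2]),'ang',np.degrees(np.arctan2(*(d-f)[:2][::-1])),np.degrees(np.arctan2(d[1]-.180,d[0]-.517)))
go(.579,-.255,.15,90,s)
```

```text
[0.51614998 0.18306671 0.124     ] [0.51649034 0.18186275 0.12      ] r 0.021645247096151288 ang 113.64344280639736 112.60090377472143
[0.51614998 0.18306671 0.124     ] [0.51649034 0.18186275 0.12      ] r 0.02079149685392964 ang 114.09978043238208 112.9599114456626
pos [0.4965 0.1835 0.1957] yaw 90.2 d [-0.5485  0.1012  0.0568] twist 0.0016 mm 449
```

Call:
move_arm([
  [[-0.548,0.101,0,0,-1],[-0.548,0.101,0,0,-1],[-0.548,0.101,0,0,-1],[-0.548,0.101,0,0,-1],[-0.548,0.101,0,0,-1],[-0.548,0.101,0.06,0,-1],[-0.548,0.101,0.06,0,-1],[-0.548,0.101,0.06,0,-1],[-0.548,0.101,0.06,0,-1],[-0.548,0.101,0.06,0,-1],[-0.548,0.101,0.06,0,-1],[-0.548,0.101,0.06,0,-1]],
])

```text
clock: 19.8
position: [0.5785, -0.2539, 0.1473]
ee_rot: [-0.001, 0.705, 0.709, 0.0]
contact_force: [0.6, 0.6, -0.1]
width: 0.0854
gripper_force: 0.0
```

Run:
```python
from h import *
s=st();im=snap('wrist','w10.png');c=cam('wrist',s);print(s['clock'],s['position'])
pc=proj(c,(.579,-.255,.045));print(pc);u,v=pc.astype(int)
I=im.astype(int); g=(I[...,1]>I[...,0]+25)&(I[...,1]>I[...,2]+15); print('green',[x for x in blobs(g,100)])
sub=im[v-50:v+50,u-50:u+50]
for t in (140,165,190): print(t,[(a,[round(x+u-50),round(y+v-50)]) for a,(x,y) in blobs(white(sub,t))][:8])
print('dark',[(a,[round(x+u-50),round(y+v-50)]) for a,(x,y) in blobs(sub.max(2)<60)])
cv2.imwrite('pics/v5.png',cv2.cvtColor(cv2.resize(im[v-60:v+60,u-60:u+60],(480,480),interpolation=cv2.INTER_CUBIC),cv2.COLOR_RGB2BGR));print(u,v)
```

```text
19.8 [ 0.57853693 -0.25394797  0.14729984]
[322.42575533 187.52281511]
green [(np.int32(2280), [319.1, 184.4])]
140 [(np.int32(55), [298, 208])]
165 [(np.int32(49), [298, 208])]
190 [(np.int32(32), [298, 208])]
dark [(np.int32(354), [319, 188])]
322 187
```

View pics/v5.png

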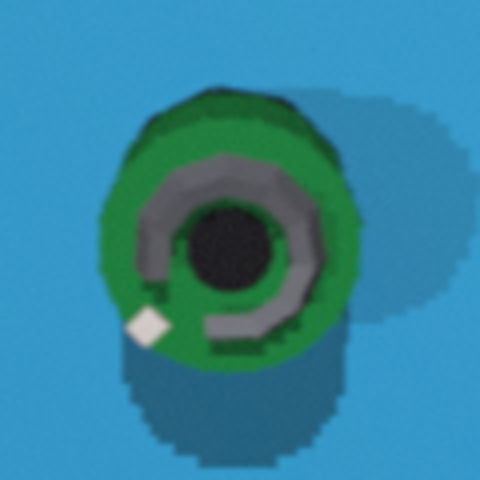

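The crop shows green's notch and dash at the lower left: dash (298,208), hole centre (319.4,188.4). The hole lies at shoulder level.

```bash
cat >> h.py <<'E'
def keyed(c,hole,dash,z):
    f=ray(c,hole,z);d=ray(c,dash,z);v=(d-f)[:2];return f[:2],np.linalg.norm(v),np.degrees(np.arctan2(v[1],v[0]))
E
python3 - <<'E'
from h import *
s=st();c=cam('wrist',s)
im=cv2.cvtColor(cv2.imread('pics/w10.png'),cv2.COLOR_BGR2RGB)
f,r,a=keyed(c,(319.2,188.2),(298.4,208.2),.042);print('green',f,r,a)
go(f[0],f[1],-.003,a,s); go(f[0],f[1],-.003,90,s)
# foot
s9=dict(s);s9['position']=np.array([.49659,.183185,.19602]);
from math import *
h=radians(90.15)
im9=0
# yellow
print('yel seen',proj(c,(.4515,-.2855,.042)),'cap',proj(c,(.571,-.119,.04)))
I=im.astype(int);y=(I[...,0]>I[...,2]+60)&(I[...,1]>I[...,2]+40);print(blobs(y,60),blobs(white(im,185),8))
E
```

```text
green [ 0.57639031 -0.25629936] 0.02493676032282425 -134.82103456910482
pos [ 0.5785 -0.2536  0.1478] yaw 90.31 d [-0.0035 -0.0027  0.1885] twist -1.1239 mm 151
pos [ 0.5785 -0.2536  0.1478] yaw 90.31 d [-0.0035 -0.0027  0.1885] twist 0.0025 mm 151
yel seen [173.47479861 220.23781597] cap [312.60095114   4.78988678]
[(np.int32(2496), [175.0, 216.0]), (np.int32(528), [624.3, 346.8])] [(np.int32(37), [313.3, 2.6]), (np.int32(35), [298.3, 208.2]), (np.int32(29), [194.7, 226.8])]
```

Call:
move_arm([
  [[-0.0035,-0.0027,0.04,-0.331,-1],[-0.0035,-0.0027,0.08,-0.331,-1],[-0.0035,-0.0027,0.1,-0.331,-1],[-0.0035,-0.0027,0.1,-0.331,-1],[-0.0035,-0.0027,0.1,-0.331,-1],[-0.0035,-0.0027,0.15,-0.331,-1],[-0.0035,-0.0027,0.202,-0.331,-1],[-0.0035,-0.0027,0.202,-0.331,-1],[-0.0035,-0.0027,0.202,-0.331,0],[-0.0035,-0.0027,0.202,-0.331,1],[-0.0035,-0.0027,0.202,-0.331,1],[-0.0035,-0.0027,0.202,-0.331,1]],
], squeeze=60)

```text
clock: 21.05
position: [0.5782, -0.2589, -0.0107]
ee_rot: [0.003, 0.423, 0.906, -0.0]
contact_force: [-0.4, 0.5, 7.8]
width: 0.0523
gripper_force: 63.2
```

Call:
move_arm([
  [[0,0,0,0,1],[0,0,0,0,1]],
])

```text
clock: 21.25
position: [0.5783, -0.2589, -0.0106]
ee_rot: [0.003, 0.423, 0.906, 0.0]
contact_force: [1.4, 1.4, 6.8]
width: 0.0528
gripper_force: 63.2
```

```bash
cat >> h.py <<'E'
def held(s,htop,zs,spread=70):
    """s at grasp-on-mat: find hole + dash of held part whose shoulder is at world z zs"""
    im=manip.get_image('wrist');c=cam('wrist',s);u,v=proj(c,s['position']*[1,1,0]+[0,0,zs]).astype(int)
    o=(u-spread,max(v-spread,0));sub=im[o[1]:v+spread,o[0]:u+spread]
    print('exp',u,v,'white',[(a,(p[0]+o[0],p[1]+o[1])) for a,p in blobs(white(sub,150),15)],'dark',[(a,(p[0]+o[0],p[1]+o[1])) for a,p in blobs(sub.max(2)<60,100)])
    return im,c
E
python3 - <<'E'
from h import *
s=st();print(s['clock'],s['contact_force'],s['width'],s['gripper_force'])
held(s,0,.042)
print(manip.get_state()['clock']);go(.517,.180,.15,18,s)
E
```

```text
21.25 [1.39572813 1.37684265 6.7502652 ] 0.05276355105927339 63.15974235534668
exp 322 289 white [(np.int32(216), (np.float64(258.8), np.float64(293.9)))] dark [(np.int32(1592), (np.float64(321.3), np.float64(289.7))), (np.int32(140), (np.float64(329.6), np.float64(323.0)))]
21.3
pos [ 0.5783 -0.2589 -0.0106] yaw 129.93 d [ 0.4688  0.294  -0.2025] twist 0.9328 mm 471
```

Run:
```python
from h import *
s=st();c=cam('wrist',s)
print(s['position'],keyed(c,(321.3,289.7),(258.8,293.9),.042))
# foot again with shoulder z
q=dict(s);h=np.radians(90.15);t=np.array([np.cos(h/2)])
q['position']=np.array([.49658902,.183185,.19601839]); q['ee_rot']=np.array([0,np.cos(np.pi/4),np.sin(np.pi/4),0.])
c2=cam('wrist',q);print('foot',keyed(c2,(348.4,197.5),(336.6,168.8),.116))
```

```text
[ 0.57822332 -0.25887688 -0.01063942] (array([ 0.57766259, -0.25916536]), np.float64(0.02457721301033602), np.float64(-135.75113502878966))
foot (array([0.5168957, 0.1806491]), np.float64(0.024158253712191425), np.float64(112.63514275315922))
```

Call:
move_arm([
  [[0,0,-0.06,0,1],[0,0,-0.12,0,1],[0,0,-0.18,0,1],[0.469,0.294,-0.22,0.9,1],[0.469,0.294,-0.22,0.9,1],[0.469,0.294,-0.22,0.9,1],[0.469,0.294,-0.22,0.9,1],[0.469,0.294,-0.22,0.9,1],[0.469,0.294,-0.22,0.9,1],[0.469,0.294,-0.22,0.9,1],[0.469,0.294,-0.22,0.9,1],[0.469,0.294,-0.22,0.9,1]],
])

```text
clock: 22.5
position: [0.5181, 0.1624, 0.1622]
ee_rot: [0.0, 0.88, 0.476, 0.001]
contact_force: [0.8, 0.5, -0.9]
width: 0.0525
gripper_force: 63.3
```

Run:
```python
from h import *
s=st();print(s['clock'],s['contact_force'],s['width']);go(.5171,.1806,.135,18.5,s)
```

```text
22.5 [ 0.84717718  0.51556309 -0.89901592] 0.052538365717551064
pos [0.5181 0.1624 0.1622] yaw 56.79 d [ 0.0183 -0.0136  0.034 ] twist 0.3191 mm 33
```

Call:
move_arm([
  [[0.018,-0.0136,0.0,0.319,1],[0.018,-0.0136,0.0,0.319,1],[0.018,-0.0136,0.0,0.319,1],[0.018,-0.0136,0.034,0.319,1],[0.018,-0.0136,0.034,0.319,1],[0.018,-0.0136,0.034,0.319,1],[0.018,-0.0136,0.034,0.319,1]],
])

```text
clock: 23.2
position: [0.5177, 0.1787, 0.1346]
ee_rot: [-0.0, 0.986, 0.164, 0.001]
contact_force: [-0.1, -0.4, -1.2]
width: 0.0521
gripper_force: 63.3
```

Run:
```python
from h import *
s=st();print(s['clock'],s['contact_force'],s['width'])
im,c=held(s,0,s['position'][2]+.0106+.042)
s=st();go(.5171,.1806,.112,18.5,s);go(.5171,.1806,.104,18.5,s)
```

```text
23.2 [-0.13280657 -0.42236518 -1.15127944] 0.052098460996927255
exp 321 286 white [(np.int32(418), (np.float64(258.1), np.float64(228.0))), (np.int32(37), (np.float64(386.3), np.float64(242.3))), (np.int32(2511), (np.float64(322.0), np.float64(343.6)))] dark [(np.int32(321), (np.float64(364.4), np.float64(276.4))), (np.int32(1680), (np.float64(320.8), np.float64(290.1))), (np.int32(105), (np.float64(253.9), np.float64(314.5))), (np.int32(353), (np.float64(312.3), np.float64(320.2)))]
pos [0.5178 0.1787 0.1347] yaw 18.91 d [-0.0002 -0.0025  0.0284] twist 0.0034 mm 23
pos [0.5178 0.1787 0.1347] yaw 18.91 d [-0.0002 -0.0025  0.0384] twist 0.0034 mm 31
```

Call:
move_arm([
  [[0,-0.0025,0.015,0.0034,1],[0,-0.0025,0.024,0.0034,1],[0,-0.0025,0.028,0.0034,1],[0,-0.0025,0.031,0.0034,1],[0,-0.0025,0.034,0.0034,1],[0,-0.0025,0.037,0.0034,1]],
])

```text
clock: 23.85
position: [0.5167, 0.1806, 0.1039]
ee_rot: [-0.0, 0.987, 0.16, 0.0]
contact_force: [-0.3, 0.1, -0.9]
width: 0.052
gripper_force: 63.3
```

Run:
```python
from h import *
s=st();print(s['clock'],s['contact_force'],s['moment'],s['width'],s['gripper_force']);go(.5171,.1806,.104,18.5,s)
```

```text
23.85 [-0.31407782  0.07458104 -0.88936163] [-0.00943693  0.01228852  0.02311298] 0.05201784926918083 63.3080792427063
pos [0.5167 0.1806 0.1039] yaw 18.43 d [ 0.0004  0.0001 -0.0001] twist -0.0006 mm 0
```

Call:
move_arm([
  [[0,0,0.0015,0,1],[0,0,0.003,0,1],[0,0,0.0045,0,1],[0,0,0.0045,0,1]],
])

```text
clock: 24.25
position: [0.5168, 0.1806, 0.1013]
ee_rot: [-0.0, 0.987, 0.16, 0.0]
contact_force: [-1.7, -0.3, 4.4]
width: 0.0524
gripper_force: 64.1
```

Call:
move_arm([
  [[0,0,0.002,0,1],[0,0,0.002,0,1],[0,0,0.0005,0,0.3],[0,0,0,0,0],[0,0,0,0,-0.5],[0,0,0,0,-1],[0,0,0,0,-1],[0,0,-0.06,0,-1],[0,0,-0.12,0,-1],[0,0,-0.15,0,-1],[0,0,-0.15,0,-1]],
])

```text
clock: 25.35
position: [0.5193, 0.1812, 0.2246]
ee_rot: [-0.0, 0.987, 0.16, 0.004]
contact_force: [-0.4, 0.1, -0.6]
width: 0.0856
gripper_force: 0.0
```

Run:
```python
from h import *
s=st();print(s['clock'],s['contact_force'],s['position'])
c=cam('wrist',s);im=snap('wrist','w11.png');u,v=proj(c,(.517,.1806,.158)).astype(int);print(u,v)
o=(u-60,v-60);sub=im[v-60:v+60,u-60:u+60];I=sub.astype(int)
f=lambda B:[(a,(round(p[0]+o[0],1),round(p[1]+o[1],1))) for a,p in B]
print(f(blobs(white(sub,150),15)),'dark',f(blobs(sub.max(2)<60,80)),'g',f(blobs((I[...,1]>I[...,0]+25)&(I[...,1]>I[...,2]+15),100)))
si=snap('side','s5.png')
go(.45,-.286,.15,90,s)
```

```text
25.35 [-0.38625841  0.05033247 -0.62224324] [0.51934827 0.18117343 0.22457093]
320 202
[(np.int32(66), (np.float64(267.8), np.float64(147.1))), (np.int32(712), (np.float64(286.5), np.float64(162.6))), (np.int32(1669), (np.float64(268.7), np.float64(209.8))), (np.int32(1799), (np.float64(360.1), np.float64(240.2))), (np.int32(71), (np.float64(284.0), np.float64(241.1)))] dark [(np.int32(199), (np.float64(333.6), np.float64(161.2))), (np.int32(130), (np.float64(343.0), np.float64(194.5))), (np.int32(455), (np.float64(320.3), np.float64(200.0)))] g [(np.int32(2992), (np.float64(319.7), np.float64(194.6)))]
pos [0.5193 0.1812 0.2246] yaw 18.43 d [-0.2677  0.5265  0.0913] twist -0.5964 mm 478
```

Call:
move_arm([
  [[-0.268,0.5265,0,0,-1],[-0.268,0.5265,0,0,-1],[-0.268,0.5265,0,0,-1],[-0.268,0.5265,0,0,-1],[-0.268,0.5265,0,0,-1],[-0.268,0.5265,0.1,0,-1],[-0.268,0.5265,0.1,0,-1],[-0.268,0.5265,0.1,0,-1],[-0.268,0.5265,0.1,0,-1],[-0.268,0.5265,0.1,0,-1],[-0.268,0.5265,0.1,0,-1],[-0.268,0.5265,0.1,0,-1]],
])

```text
clock: 26.65
position: [0.4449, -0.2862, 0.138]
ee_rot: [-0.002, 0.987, 0.159, -0.001]
contact_force: [-0.7, 0.6, 0.4]
width: 0.0855
gripper_force: 0.0
```

```bash
cat >> h.py <<'E'
def look(s,X,z,r=55,f=None):
    c=cam('wrist',s);im=manip.get_image('wrist')
    if f: cv2.imwrite('pics/'+f,cv2.cvtColor(im,cv2.COLOR_RGB2BGR))
    u,v=proj(c,(X[0],X[1],z)).astype(int);sub=im[max(v-r,0):v+r,u-r:u+r];o=(u-r,max(v-r,0))
    g=lambda B:[(int(a),(round(float(p[0]+o[0]),1),round(float(p[1]+o[1]),1))) for a,p in B]
    W=g(blobs(white(sub,165),15));D=g(blobs(sub.max(2)<60,80));print('exp',u,v,'W',W,'D',D)
    for a,w in W:
        for b,d in D:
            k=keyed(c,d,w,z)
            if .02<k[1]<.028: print('key',k,d,w)
E
python3 - <<'E'
from h import *
s=st();print(s['clock'],s['position'])
look(s,(.4505,-.2857),.042,f='w12.png')
go(.4505,-.2857,-.014,18.4,s)
E
```

```text
26.65 [ 0.44487895 -0.28619757  0.13803309]
exp 323 180 W [(60, (336.1, 158.2))] D [(333, (324.5, 186.5))]
key (array([ 0.44616518, -0.28826862]), np.float64(0.024692845903731556), np.float64(-3.1050602964665277)) (324.5, 186.5) (336.1, 158.2)
pos [ 0.4449 -0.2862  0.138 ] yaw 18.31 d [0.0073 0.0026 0.19  ] twist -0.0007 mm 152
```

Call:
move_arm([
  [[0.002,0.0024,0.06,0,-1],[0.002,0.0024,0.12,0,-1],[0.002,0.0024,0.17,0,-1],[0.002,0.0024,0.19,0,-1],[0.002,0.0024,0.19,0,-1],[0.002,0.0024,0.19,0,0],[0.002,0.0024,0.19,0,1],[0.002,0.0024,0.19,0,1],[0.002,0.0024,0.19,0,1],[0.002,0.0024,0.19,0,1],[0.002,0.0024,0.19,0,1]],
])

```text
clock: 27.8
position: [0.45, -0.2887, -0.0095]
ee_rot: [0.001, 0.987, 0.16, 0.002]
contact_force: [-0.5, 1.7, 6.1]
width: 0.0523
gripper_force: 62.9
```

Run:
```python
from h import *
s=st();print(s['clock'],s['contact_force'],s['width'],s['gripper_force'])
look(s,s['position'],.042,75)
go(.517,.1806,.21,134.5,s)
```

```text
27.8 [-0.50517392  1.70281385  6.147371  ] 0.05225119665611417 62.872384786605835
exp 321 285 W [(285, (345.0, 242.5))] D [(560, (250.2, 288.4)), (506, (390.8, 284.7)), (1519, (320.8, 297.1)), (187, (322.9, 329.0))]
key (array([ 0.458738  , -0.31458766]), np.float64(0.025731342612564136), np.float64(63.953888145665815)) (390.8, 284.7) (345.0, 242.5)
key (array([ 0.44481013, -0.29023579]), np.float64(0.025256511612024416), np.float64(-2.800001180542016)) (320.8, 297.1) (345.0, 242.5)
pos [ 0.45   -0.2887 -0.0095] yaw 18.41 d [ 0.2656 -0.5294 -0.2752] twist -0.9674 mm 522
```

Call:
move_arm([
  [[0,0,-0.06,0,1],[0,0,-0.12,0,1],[0,0,-0.18,0,1],[0,0,-0.24,0,1],[0.262,-0.536,-0.265,-0.963,1],[0.262,-0.536,-0.265,-0.963,1],[0.262,-0.536,-0.265,-0.963,1],[0.262,-0.536,-0.265,-0.963,1],[0.262,-0.536,-0.265,-0.963,1],[0.262,-0.536,-0.265,-0.963,1],[0.262,-0.536,-0.265,-0.963,1],[0.262,-0.536,-0.265,-0.963,1]],
])

```text
clock: 29.05
position: [0.5013, 0.11, 0.1982]
ee_rot: [0.001, 0.722, 0.692, 0.001]
contact_force: [0.9, 0.0, -1.0]
width: 0.0523
gripper_force: 63.6
```

Run:
```python
from h import *
s=st();print(s['clock'],s['contact_force'],s['width']);go(.5132,.1845,.18,134.0,s)
```

```text
29.05 [ 0.91597388  0.00382613 -0.95565186] 0.05229417916740471
pos [0.5013 0.11   0.1982] yaw 87.54 d [0.0937 0.0109 0.0228] twist -0.3872 mm 78
```

Call:
move_arm([
  [[0.0937,0.011,0,-0.387,1],[0.0937,0.011,0,-0.387,1],[0.0937,0.011,0,-0.387,1],[0.0937,0.011,0,-0.387,1],[0.0937,0.011,0,-0.387,1],[0.0937,0.011,0.0228,-0.387,1],[0.0937,0.011,0.0228,-0.387,1],[0.0937,0.011,0.0228,-0.387,1]],
])

```text
clock: 29.85
position: [0.5136, 0.1823, 0.1793]
ee_rot: [-0.0, 0.394, 0.919, -0.0]
contact_force: [0.0, -0.1, -0.8]
width: 0.0526
gripper_force: 63.6
```

Run:
```python
from h import *
s=st();print(s['clock'],s['contact_force'],s['width']);look(s,s['position'],s['position'][2]+.0135+.042,75,'w13.png');s=st();go(.5132,.1845,.1455,134.0,s)
```

```text
29.85 [ 0.04969713 -0.0697865  -0.82563952] 0.05257206172768876
exp 322 293 W [(256, (345.3, 242.3)), (916, (266.4, 345.4))] D [(482, (251.0, 285.3)), (726, (391.9, 301.1)), (174, (278.1, 281.8)), (1525, (321.1, 296.9)), (466, (339.1, 325.1)), (87, (248.8, 359.1)), (730, (323.2, 364.2))]
key (array([0.514209  , 0.18086747]), np.float64(0.02443310072584587), np.float64(112.38468670259185)) (321.1, 296.9) (345.3, 242.3)
key (array([0.49145298, 0.16616632]), np.float64(0.027739306819569355), np.float64(-36.87448127450556)) (251.0, 285.3) (266.4, 345.4)
key (array([0.53658726, 0.15859636]), np.float64(0.024673824785804405), np.float64(-158.41908455575182)) (323.2, 364.2) (266.4, 345.4)
pos [0.5141 0.1824 0.1797] yaw 133.56 d [0.0026 0.001  0.0427] twist -0.0037 mm 34
```

Run:
```python
from h import *
s=st();q=dict(s);q['position']=np.array([.51934827,.18117343,.22457093]);q['ee_rot']=np.array([0,.987,.16,.002])/np.linalg.norm([.987,.16,.002])
c=cam('wrist',q)
for z in (.154,.158,.162):print(z,ray(c,(320.3,200),z))
c=cam('wrist',s);print(s['position'],ray(c,(321.1,296.9),s['position'][2]+.0555))
go(.516,.1816,.1455,134,s)
```

```text
0.154 [0.5177984  0.18174916 0.154     ]
0.158 [0.51895919 0.18213032 0.158     ]
0.162 [0.52011998 0.18251149 0.162     ]
[0.51405778 0.18243174 0.17968242] [0.51462371 0.18098842 0.23518242]
pos [0.5141 0.1824 0.1797] yaw 133.56 d [-0.0024  0.001   0.0427] twist -0.0037 mm 34
```

Call:
move_arm([
  [[-0.0024,0.0022,0.015,-0.003,1],[-0.0024,0.0022,0.028,-0.003,1],[-0.0024,0.0022,0.034,-0.003,1],[-0.0024,0.0022,0.038,-0.003,1],[-0.0024,0.0022,0.041,-0.003,1],[-0.0024,0.0022,0.043,-0.003,1],[-0.0024,0.0022,0.043,-0.003,1]],
])

```text
clock: 30.6
position: [0.5167, 0.1823, 0.1447]
ee_rot: [0.0, 0.391, 0.92, 0.0]
contact_force: [-0.5, -0.2, -1.4]
width: 0.0523
gripper_force: 64.1
```

Run:
```python
from h import *
s=st();print(s['clock'],s['contact_force'],s['moment'],s['width'],s['gripper_force']);go(.517,.1811,.1445,134,s)
```

```text
30.6 [-0.54230807 -0.1796767  -1.43894625] [ 0.00170315 -0.01324872 -0.00841515] 0.052250700814673035 64.07262325286865
pos [0.5167 0.1823 0.1447] yaw 133.98 d [-0.0013 -0.0007  0.0003] twist -0.0001 mm 1
```

Call:
move_arm([
  [[0,0,0.0015,0,1],[0,0,0.003,0,1],[0,0,0.0045,0,1],[0,0,0.0045,0,1]],
])

```text
clock: 31.0
position: [0.5171, 0.1823, 0.1444]
ee_rot: [0.001, 0.391, 0.92, 0.001]
contact_force: [-3.8, -1.8, 15.2]
width: 0.0524
gripper_force: 65.5
```

Call:
move_arm([
  [[0,0,0.001,0,0.3],[0,0,0,0,0],[0,0,0,0,-0.5],[0,0,0,0,-1],[0,0,0,0,-1],[0,0,-0.06,0,-1],[0,0,-0.12,0,-1],[0,0,-0.15,0,-1],[0,0,-0.15,0,-1]],
])

```text
clock: 31.9
position: [0.519, 0.1828, 0.265]
ee_rot: [0.003, 0.391, 0.92, 0.002]
contact_force: [0.4, 0.0, -0.8]
width: 0.0854
gripper_force: 0.0
```

Run:
```python
from h import *
s=st();print(s['clock'],s['position']);look(s,(.5175,.1808),.2,f='w14.png')
snap('side','s6.png');snap('top','t6.png')
t=cv2.cvtColor(cv2.imread('pics/t6.png'),cv2.COLOR_BGR2RGB);c=cam('top')
p=proj(c,(.571,-.119,.04));print(p);u,v=p.astype(int)
sub=t[v-40:v+40,u-40:u+40];print([(a,ray(c,(q[0]+u-40,q[1]+v-40),.03)) for a,q in blobs(sub.max(2)<50,30)])
s=st();go(.571,-.119,.16,90,s)
```

```text
31.9 [0.51898058 0.18279876 0.26497986]
exp 317 200 W [] D [(428, (318.2, 200.2))]
[375.88501153 208.13289726]
[(np.int32(263), array([ 0.57401167, -0.11976044,  0.03      ]))]
pos [0.5157 0.1821 0.2594] yaw 133.98 d [-0.319  -0.2113  0.1243] twist 0.3665 mm 322
```

Call:
move_arm([
  [[-0.319,-0.211,0,0.366,-1],[-0.319,-0.211,0,0.366,-1],[-0.319,-0.211,0,0.366,-1],[-0.319,-0.211,0,0.366,-1],[-0.319,-0.211,0.13,0.366,-1],[-0.319,-0.211,0.13,0.366,-1],[-0.319,-0.211,0.13,0.366,-1],[-0.319,-0.211,0.13,0.366,-1],[-0.319,-0.211,0.13,0.366,-1],[-0.319,-0.211,0.13,0.366,-1]],
])

```text
clock: 33.05
position: [0.5722, -0.1177, 0.1568]
ee_rot: [-0.0, 0.707, 0.708, 0.0]
contact_force: [1.2, 1.0, 0.3]
width: 0.0854
gripper_force: 0.0
```

Run:
```python
from h import *
s=st();print(s['clock'],s['position']);c=cam('wrist',s);im=snap('wrist','w15.png')
u,v=proj(c,(.572,-.119,.04)).astype(int);r=70;sub=im[v-r:v+r,u-r:u+r];print(u,v)
for t in(140,180):print([(a,q[0]+u-r,q[1]+v-r,ray(c,(q[0]+u-r,q[1]+v-r),.048).round(4)) for a,q in blobs(white(sub,t),15)])
print([(a,q[0]+u-r,q[1]+v-r,ray(c,(q[0]+u-r,q[1]+v-r),.035).round(4)) for a,q in blobs(sub.max(2)<50,300)])
m=(white(sub,150)).astype(np.uint8);n,l,S,C=cv2.connectedComponentsWithStats(m)
for i in range(1,n):
    if S[i,4]>20:
        pts=np.argwhere(l==i)[:,::-1].astype(float)+[u-r,v-r]; W=np.array([ray(c,p,.048)[:2] for p in pts]); ev,V=np.linalg.eigh(np.cov(W.T)); d=V[:,1];print(S[i,4],'axis ang',np.degrees(np.arctan2(d[1],d[0])),np.sqrt(ev))
cv2.imwrite('pics/v6.png',cv2.cvtColor(cv2.resize(sub,(420,420),interpolation=cv2.INTER_CUBIC),cv2.COLOR_RGB2BGR))
go(.572,-.119,-.01,90,s)
```

```text
33.05 [ 0.57221789 -0.11773133  0.15684133]
321 183
[(np.int32(80), np.float64(323.0), np.float64(183.9), array([ 0.5732, -0.1174,  0.048 ]))]
[(np.int32(54), np.float64(323.1), np.float64(184.0), array([ 0.5733, -0.1175,  0.048 ]))]
[(np.int32(2749), np.float64(320.1), np.float64(182.9), array([ 0.5707, -0.1199,  0.035 ]))]
76 axis ang 61.02607610280349 [0.00135476 0.0034126 ]
pos [ 0.5722 -0.1177  0.1568] yaw 90.09 d [-1.800e-03 -2.000e-04  2.086e-01] twist 0.0008 mm 167
```

Call:
move_arm([
  [[-0.002,0,0.06,0,-1],[-0.002,0,0.12,0,-1],[-0.002,0,0.18,0,-1],[-0.002,0,0.215,0,-1],[-0.002,0,0.215,0,-1],[-0.002,0,0.215,0,0],[-0.002,0,0.215,0,1],[-0.002,0,0.215,0,1],[-0.002,0,0.215,0,1],[-0.002,0,0.215,0,1],[-0.002,0,0.215,0,1]],
])

```text
clock: 34.2
position: [0.5747, -0.1205, -0.0118]
ee_rot: [0.003, 0.707, 0.708, 0.002]
contact_force: [0.5, 1.7, 6.1]
width: 0.0519
gripper_force: 62.6
```

```bash
cat > cap.py <<'E'
from h import *
def cap(s,z):
    c=cam('wrist',s);im=manip.get_image('wrist');u,v=proj(c,[*s['position'][:2],z]).astype(int);r=70
    sub=im[v-r:v+r,u-r:u+r];n,l,S,C=cv2.connectedComponentsWithStats(white(sub,150).astype(np.uint8));print('exp',u,v)
    for i in range(1,n):
        if S[i,4]>60:
            pts=np.argwhere(l==i)[:,::-1].astype(float)+[u-r,v-r];W=np.array([ray(c,p,z)[:2] for p in pts]);ev,V=np.linalg.eigh(np.cov(W.T));d=V[:,1]
            print(S[i,4],C[i]+[u-r,v-r],W.mean(0).round(4),'ang',np.degrees(np.arctan2(d[1],d[0])).round(1),(12*ev)**.5)
    return im
E
python3 - <<'E'
from cap import *
s=st();print(s['clock'],s['position'],s['contact_force'],s['width'],s['gripper_force'])
cap(s,.048)
im=cv2.imread('pics/s0.png');c=cam('side');u,v=proj(c,(.572,-.1195,.02)).astype(int);print(u,v);print(im[v-18:v+18:3,u-12:u+13:3].min(2))
go(.5175,.1808,.24,141.8,s)
E
```

```text
34.2 [ 0.57469315 -0.12053909 -0.01181127] [0.50491104 1.67483578 6.07026702] 0.05192880493337293 62.583188619464636
exp 323 298
409 [327.64303178 293.87775061] [ 0.5761 -0.1184] ang 63.6 [0.00514813 0.01231033]
357 235
[[147 149 154  72  71  72  69 119 155]
 [149 101  69  72  72  72  72  70  76]
 [ 76  72  73  72  64  71  70  70  70]
 [ 70  72  52  47 171  41  47  73  71]
 [ 72  58  50  49  80  49  46  42  73]
 [ 73  52  50  49  44  47  42  39  65]
 [ 71  47  44  50  49  48  42  41  65]
 [ 70  43  41  41  40  42  41  40  60]
 [ 70  45  42  39  40  45  42  40  49]
 [ 72  71  39  43  42  38  38  51  51]
 [ 69  72  70  53  46  51  53  52  53]
 [ 69  70  69  70  69  51  52  53  51]]
pos [ 0.5747 -0.1205 -0.0118] yaw 90.07 d [ 0.3763 -0.0692 -0.3157] twist -0.4311 mm 397
```

Call:
move_arm([
  [[0,0,-0.06,0,1],[0,0,-0.12,0,1],[0,0,-0.18,0,1],[0,0,-0.24,0,1],[0.376,-0.069,-0.31,-0.416,1],[0.376,-0.069,-0.31,-0.416,1],[0.376,-0.069,-0.31,-0.416,1],[0.376,-0.069,-0.31,-0.416,1],[0.376,-0.069,-0.31,-0.416,1],[0.376,-0.069,-0.31,-0.416,1],[0.376,-0.069,-0.31,-0.416,1],[0.376,-0.069,-0.31,-0.416,1]],
])

```text
clock: 35.45
position: [0.5166, 0.1823, 0.2349]
ee_rot: [0.002, 0.341, 0.94, 0.001]
contact_force: [0.2, -0.0, -0.8]
width: 0.0518
gripper_force: 63.4
```

Run:
```python
from cap import *
s=st();print(s['clock'],s['contact_force'],s['width']);cap(s,s['position'][2]+.0118+.045);s=st();go(.517,.1813,.215,140,s)
```

```text
35.45 [ 0.21980825 -0.04430078 -0.80591413] 0.051783899495679575
exp 322 295
76 [353.90789474 228.82894737] [0.5027 0.2083] ang -169.1 [0.002497   0.00436145]
359 [382.27019499 233.53481894] [0.5106 0.215 ] ang 177.9 [0.0060338  0.00851631]
427 [327.59484778 293.90398126] [0.5171 0.1842] ang 113.4 [0.00542882 0.01282821]
2014 [287.6876862  345.40863952] [0.525  0.1572] ang -144.9 [0.01597845 0.04075724]
674 [379.45252226 345.39762611] [0.5484 0.1852] ang 130.3 [0.00959353 0.01356202]
pos [0.5168 0.1806 0.2342] yaw 140.05 d [0.0004 0.0008 0.024 ] twist 0.0004 mm 19
```

Call:
move_arm([
  [[0,0.0008,0.02,0,1],[0,0.0008,0.035,0,1],[0,0.0008,0.045,0,1],[0,0.0008,0.052,0,1],[0,0.0008,0.057,0,1],[0,0.0008,0.06,0,1],[0,0.0008,0.06,0,1]],
])

```text
clock: 36.2
position: [0.5172, 0.1809, 0.1848]
ee_rot: [-0.0, 0.342, 0.94, -0.0]
contact_force: [0.5, 0.3, 0.1]
width: 0.052
gripper_force: 63.4
```

Call:
move_arm([
  [[0,0,0.0015,0,1],[0,0,0.003,0,1],[0,0,0.0045,0,1],[0,0,0.0045,0,1]],
])

```text
clock: 36.6
position: [0.518, 0.1811, 0.1841]
ee_rot: [0.002, 0.342, 0.94, 0.001]
contact_force: [-2.0, -1.3, 10.3]
width: 0.0518
gripper_force: 64.4
```

Call:
move_arm([
  [[0,0,0.001,0,0.3],[0,0,0,0,0],[0,0,0,0,-0.5],[0,0,0,0,-1],[0,0,0,0,-1],[0,0,-0.06,0,-1],[0,0,-0.12,0,-1],[0,0,-0.14,0,-1],[0.15,-0.15,-0.14,0,-1],[0.15,-0.15,-0.14,0,-1],[0.15,-0.15,-0.14,0,-1],[0.15,-0.15,-0.14,0,-1]],
])

```text
clock: 37.8
position: [0.3434, 0.1657, 0.2931]
ee_rot: [-0.001, 0.342, 0.94, -0.0]
contact_force: [1.2, -1.3, 0.5]
width: 0.0852
gripper_force: 0.0
```

Run:
```python
from h import *
s=st();print(s['clock'],s['position'])
snap('side','s9.png');im=cv2.imread('pics/s9.png');c=cam('side')
for z in(.062,.116,.158,.2,.245):print(z,proj(c,(.517,.1806,z)).round(1))
cv2.imwrite('pics/v9.png',cv2.resize(im[100:240,200:340],(600,600),interpolation=cv2.INTER_CUBIC))
```

```text
37.8 [0.34342007 0.16569474 0.29312148]
0.062 [271.5 181.7]
0.116 [270.4 167.4]
0.158 [269.4 155.7]
0.2 [268.5 143.4]
0.245 [267.4 129.6]
```

View pics/v9.png

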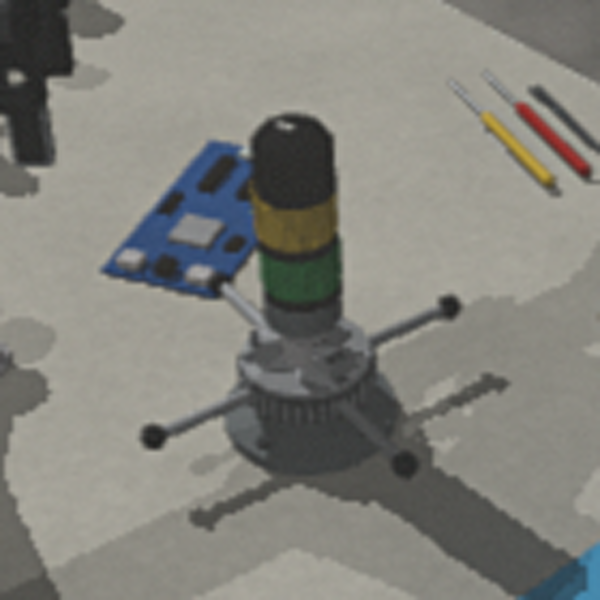

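The tower stands upright and flush: grey foot, green, yellow, then the cap, its top near (292,113) in the crop.

```bash
python3 -c "
from rig import manip
print(manip.sign_off())"
```

```text
the job is handed in; nothing more can be done
None
```

Job handed in at about 38 s: the chuck holds the foot, and the tower is built green, yellow, cap (no blue or red lamp was there), with all parts looking flush and upright in the last picture; the sign-off returned no verdict.

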